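Snug down the loose wing nut on the ashtray lid

TASK

The wing nut that clamps the lid of the steel ashtray has worked loose. Push its wings round clockwise (seen from above) with a fingertip, stroke after stroke, until the nut comes up against its stop and is fully tight. Only push, gently: do not pinch the nut, do not lift, tip or shove the ashtray, and leave the tumbler, coaster, sunglasses case and tea cup where they are.

Things in the scene. Friction and masses are not known exactly. Their poses are not given: they have to be found in the camera images.
- ashtray: Round stainless steel ashtray, lid on, loose on the slate, about 0.9 kg: drum 116 mm across, lid 124 mm, its flat top 44 mm above the slate; a dark strap 16 mm wide, 3 mm thick, lies across the lid along the ashtray's x axis, bent down as clips at its ends (130 mm overall). Origin: centre of the underside; z up, and also the nut's axis. It slides if pushed sideways with about 4 to 7 N.
- nut (a joint): Brass wing nut on the upright stud in the middle of the lid; value in rad = how far it still is from tight. Pushed clockwise seen from above, the value falls; 0 is the hard stop (tight). It starts about 5 to 9 rad loose (0.8 to 1.4 turns). About 0.5 N at a wing's end turns it, it stays where it is left, and its height does not change.
- nut_centre (a point): Point on the nut's axis at mid-height of the wings, 66 mm above the slate. The hub is a cone 24 mm across at its foot (47 mm above the slate) and 18 mm across at its top (59 mm); the stud, 8 mm across, ends 71 mm above the slate.
- wing_tip (a point): Outer end of one of the two equal wings, at mid-height, 32.5 mm from the axis. The wings are upright rounded plates, 6 mm thick, on opposite sides of the axis, reaching out to about 33 mm from it (65 mm over both), between 55 and 78 mm above the slate. It turns with the nut; at joint value 0 this wing points along the ashtray's +x axis.
- tumbler: Glass tumbler, 74 mm across the rim, 92 mm tall, loose. Origin: centre of its underside. To be left alone.
- coaster: Square wooden coaster, 95 x 95 x 10 mm, loose. Origin: centre of its underside. To be left alone.
- case: Grey plastic sunglasses case, 155 (its x) x 62 x 47 mm, loose. Origin: centre of its underside. To be left alone.
- teacup: Orange ceramic tea cup with a handle, 86 mm across the rim, 62 mm tall, loose. Origin: centre of its underside. To be left alone. The four bystanders stand about 0.18 to 0.21 m from the nut, beside and beyond the ashtray.
Mind the look-alikes: they are no part of the job. Of the things that look like the ashtray, the smallest one is meant.

How it is judged:
By the outcome, as a careful person would: the job done as asked, in the order asked, and still so for the second after the job is handed in, with the robot touching nothing.
It also fails if it takes over 64 s, if anything falls off the work surface, if the arm or the gripper's body presses on something with over 40 N, if the wrist force passes 120 N, or if a joint passes its speed limit or range.

ROBOT

A 6-joint arm with a two-finger parallel gripper is mounted at the origin on the work surface. World frame = base frame: x ahead of the robot, y to its left, z up, the work surface at z = 0. Lengths are in m, angles in degrees, forces in N, time in s.
With the tool pointing down it reaches from about 0.4 to 0.825 m from the base axis. Payload 7 kg.
Tool frame: the origin (TCP) lies between the finger pads; the fingertips stand 19 mm ahead of it and the grasp point (between the pads) is the TCP; z points along the fingers, y is the line along which they close (so a half turn about z gives the same grasp; the last joint's range is limited). The gripper opens to 88 mm and grips with 3 to 60 N. Pads are 19 mm wide; open, the fingers measure 130 mm over their backs; the gripper's body (78 mm by 193 mm) begins 47 mm behind the grasp point.
Start: joints at [92.252, 20.546, 0.682, 0, -70.136, -16.507], TCP at [0.166, 0.654, 0.246] pointing down, gripper open.
Joint ranges: [-176.03, 176.03], [-82.01, 121.73], [-58.28, 71.71], [-173.87, 95.51], [-174.79, -0.11], [-173.66, 173.66]. Speed limits (degrees/s): [136.94, 136.94, 172.46, 180, 180, 180].

INTERFACE

Orientations are given as [roll, pitch, yaw] about the fixed x, y, z axes, in that order (R = Rz(yaw) Ry(pitch) Rx(roll)).
In Python, from plant import r gives the robot as it stands. The module is installed in compiled form; this text tells all that it offers.
- The arm moves only by the shell command python3 -m pendant 'ROWS' [OPENING] [FORCE]. ROWS is JSON, a list of rows, each a list of 6 numbers: the shift along the tool's x, y, z in mm, then the turn, a rotation vector about the tool's x, y, z in rad. In form: [[tx, ty, tz, wx, wy, wz], ...]. A call has 1 to 20 rows; each row is the pose to reach, as a shift and turn from the pose commanded when the call began, along the tool's axes at that moment; what a row does not reach only later rows make up. A row lasts 1/8 s, in which the tool goes at most 62.5 mm and 10.7 degrees, less where a joint would pass 70% of its speed; a pose out of reach is approached as far as the arm can. A call with a gripper value outside its range is refused whole. OPENING is the finger opening in mm, from 0 to 87.6, set as the call begins (- or left out, the last holds). The fingers move at their own pace and stop on an object; FORCE is the grip in N (left out, the last holds). Time passes only in rows, so rows that repeat a pose let the fingers close. It gives the time, the measured TCP pose, the force, the opening and the grip force at its end, in the units of the state.
- r.get_state(): the state, without advancing time (a new reading comes with each control period).
- r.capture(name): name is "scene" or "side" or "wrist"; returns the picture (420x560x3 uint8, red, green, blue); there is no depth.
- r.camera_params(name): a dict with "mtx" (3x3 intrinsics, pixels), "rvec" (rotation vector, rad) and "tvec" (3), from world to camera coordinates, as OpenCV has them; the wrist camera has in their place "mount" (4x4, takes a point from camera to tool coordinates, whose origin is the TCP and whose axes are the flange's). Camera axes: x right, y down, z forward; pixel columns grow to the right and rows downward; lengths in m; the calibration is good to about 2 mm. A picture is of the moment at which its call begins: read the wrist's pose just before it. camera_params takes no time and is no camera call.
- r.close_job(): hands the job in; it is judged then, once.
The state is a dict: "time_s": time; "joints": joint angles; "qd": joint speeds; "joint_torque": joint torques, N m; "tcp_pos": TCP position; "eef_rot": TCP orientation; "contact_force": force on the tool from outside, world axes, zero at the start; "moment": the same for the moment, N m; "gripper_width": finger opening in m; "gripper_force": force on a finger pad.
Only numpy, scipy, OpenCV 4.12 (cv2) and the standard library are available. Lean on these libraries where they do the work, as an engineer would, in place of code of your own. Each camera call takes 0.05 s, during which the arm holds its last target. There are 200 camera calls.

## Working session

There is one attempt and no reset: what is moved stays moved. The work goes in short steps, Python scripts to look and compute and a shell command to move; the robot and the scene stay as the last step left them, time stands still between calls to the robot, and variables do not carry over. Pictures are saved under pics/ and viewed, at most 10 in all, crops included, and the job is handed in when it is done.

```bash
mkdir -p pics
python3 - <<'E'
from plant import r
import cv2,numpy as np
s=r.get_state();print(s)
ims=[r.capture(n)[:,:,::-1] for n in("scene","side","wrist")]
for n,i in zip(("scene","side","wrist"),ims): cv2.imwrite(f"pics/{n}0.png",i)
for n in("scene","side","wrist"):
  print(n,r.camera_params(n))
E
```

```text
{'time_s': 0.0, 'joints': array([ 9.22510399e+01,  2.05914462e+01,  6.34347803e-01, -2.01540193e-02,
       -7.01351044e+01, -1.65087040e+01]), 'qd': array([-0.07936105,  0.10924859, -0.02843361, -0.0465675 , -0.00217392,
        0.04395234]), 'joint_torque': array([-1.03747429e-04, -5.82715166e+01,  2.93062019e+01,  6.99736163e+00,
        6.87495005e-03, -1.51219219e-04]), 'tcp_pos': array([0.16613055, 0.65377293, 0.24462678]), 'eef_rot': array([ 1.79906214e+02, -8.03793502e-03, -1.42645212e+01]), 'contact_force': array([ 0.80523922, -0.10606553, -0.23611504]), 'moment': array([-0.00055962,  0.02691179,  0.00715166]), 'gripper_force': 0.0, 'gripper_width': 0.08741905172258117}
scene {'mtx': array([[431.74858077,   0.        , 274.62735581],
       [  0.        , 431.74858077, 213.23119669],
       [  0.        ,   0.        ,   1.        ]]), 'rvec': array([ 2.07447424,  0.85172139, -0.40493187]), 'tvec': array([-0.45277908, -0.09111756,  1.24221545])}
side {'mtx': array([[420.10067019,   0.        , 284.12983736],
       [  0.        , 420.10067019, 211.29578746],
       [  0.        ,   0.        ,   1.        ]]), 'rvec': array([ 2.32050728, -0.06360626,  0.05088901]), 'tvec': array([-0.52708084,  0.15418506,  0.89462084])}
wrist {'mtx': array([[375.79481066,   0.        , 281.86656591],
       [  0.        , 375.79481066, 207.48698619],
       [  0.        ,   0.        ,   1.        ]]), 'mount': array([[ 4.72337457e-04, -9.52799349e-01, -3.03600357e-01,
         8.28249765e-02],
       [ 9.99999887e-01,  4.64068657e-04,  9.93842355e-05,
        -4.84012560e-04],
       [ 4.61981751e-05, -3.03600370e-01,  9.52799461e-01,
        -1.39764808e-01],
       [ 0.00000000e+00,  0.00000000e+00,  0.00000000e+00,
         1.00000000e+00]])}
```

View pics/scene0.png

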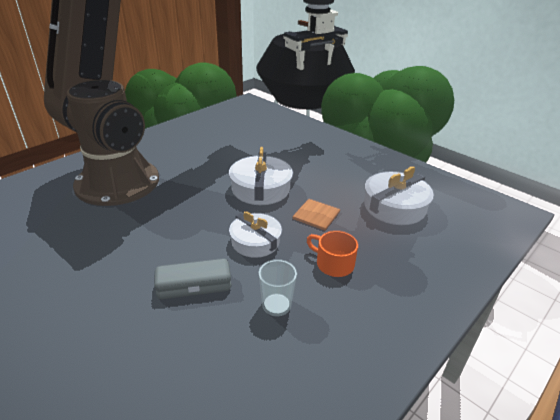

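View pics/wrist0.png

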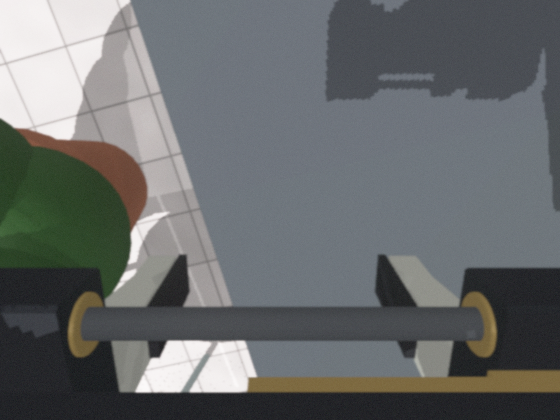

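The scene picture shows three ashtray look-alikes. The smallest is at about (255,233), with its nut near (255,222). The bystanders are the case (193,278), tumbler (278,288), cup (337,253) and coaster (317,214). The wrist view shows only bare slate.

```bash
cat > h.py <<'E'
from plant import r
import cv2,numpy as np
from scipy.spatial.transform import Rotation as R
def cam(n,s=None):
    p=r.camera_params(n)
    if n=="wrist":
        s=s or r.get_state()
        Rt=R.from_euler('xyz',s['eef_rot'],degrees=True).as_matrix(); M=p['mount']
        return p['mtx'],Rt@M[:3,:3],s['tcp_pos']+Rt@M[:3,3]
    Rc=cv2.Rodrigues(p['rvec'])[0]; return p['mtx'],Rc.T,-Rc.T@p['tvec']
def ray(c,uv,z):
    K,Rw,o=c; uv=np.atleast_2d(uv).astype(float)
    d=np.c_[uv,np.ones(len(uv))]@np.linalg.inv(K).T@Rw.T
    return o+d*((z-o[2])/d[:,2])[:,None]
def proj(c,X):
    K,Rw,o=c; q=(np.atleast_2d(X)-o)@Rw@K.T; return q[:,:2]/q[:,2:]
E
python3 - <<'E'
from h import *
c=cam("scene")
for n,uv,z in [("nut",(255,222),.066),("lid",(255,229),.044),("case",(193,290),0),("tumb",(277,306),0),("cup",(337,268),0),("coast",(317,215),.01),("A2",(261,172),.05),("A3",(399,188),.05)]: print(n,ray(c,uv,z)[0].round(3),proj(cam("side"),ray(c,uv,z)).round(0))
E
```

```text
nut [0.476 0.093 0.066] [[259. 224.]]
lid [0.475 0.094 0.044] [[259. 230.]]
case [ 0.492 -0.104  0.   ] [[269. 315.]]
tumb [ 0.647 -0.01   0.   ] [[338. 276.]]
cup [0.666 0.166 0.   ] [[335. 220.]]
coast [0.515 0.276 0.01 ] [[273. 190.]]
A2 [0.31  0.276 0.05 ] [[193. 180.]]
A3 [0.624 0.481 0.05 ] [[307. 134.]]
```

View pics/side0.png

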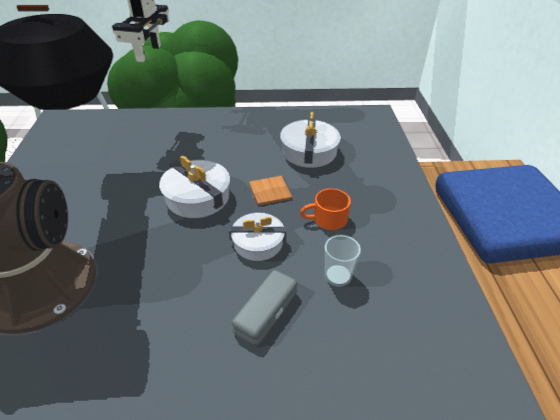

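The side view agrees: the smallest ashtray is at (258,236) and its nut is at about (0.476, 0.093). I'm moving above it to look with the wrist camera.

```bash
python3 -m pendant '[[30,32,3,0,0,0],[70,75,8,0,0,0],[110,117,11,0,0,0],[150,160,15,0,0,0],[190,202,20,0,0,0],[230,245,24,0,0,0],[270,288,28,0,0,0],[310,330,32,0,0,0],[350,373,36,0,0,0],[385,410,40,0,0,0],[415,442,43,0,0,0],[438,467,45,0,0,0],[438,467,45,0,0,0],[438,467,45,0,0,0]]' 66
python3 - <<'E'
from h import *
s=r.get_state();im=r.capture("wrist")[:,:,::-1];cv2.imwrite("pics/w1.png",im)
print(s['tcp_pos'],s['eef_rot'],s['joints'].round(1),s['contact_force'])
E
```

```text
time_s: 1.9
tcp_pos: [0.4756, 0.0937, 0.2004]
eef_rot: [180.0, 0.0, -14.3]
contact_force: [-0.1, 0.7, -0.4]
gripper_width: 0.0661
gripper_force: 0.0
[0.47559572 0.09365064 0.20043673] [ 1.79996045e+02  1.46774448e-02 -1.43001192e+01] [ 34.4   4.6 -26.5  -0.  -59.   41.3] [-0.14348611  0.70002114 -0.37921344]
```

View pics/w1.png

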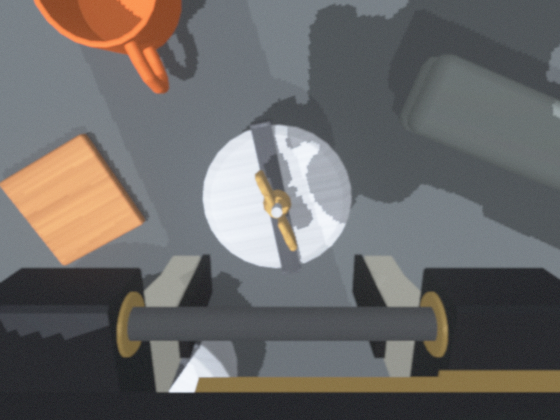

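The wrist view shows the small ashtray with its lid at (277,196) and the stud at (277,212). The wings run from (260,175) to (294,249), close to the strap line from (262,125) to (291,270). Next I'll measure these.

```bash
cat >> h.py <<'E'
def nut(im,c,verbose=True):
    hsv=cv2.cvtColor(im,cv2.COLOR_BGR2HSV)
    m=cv2.inRange(hsv,(10,110,60),(28,255,255)); m[:, :190]=0; m[:,360:]=0; m[290:]=0
    n,l,st,ce=cv2.connectedComponentsWithStats(m); k=1+np.argmax(st[1:,4])
    ys,xs=np.where(l==k); P=ray(c,np.c_[xs,ys],.070)[:,:2]
    (cx,cy),_,_=cv2.minAreaRect(np.c_[xs,ys].astype(np.float32))
    mu=P.mean(0);w=np.linalg.eigh(np.cov((P-mu).T))[1][:,1]
    t=(P-mu)@w
    print("brass n",len(P),"mean",mu.round(4),"mid",((t.max()+t.min())/2*w+mu).round(4),"len",np.ptp(t).round(4),"ang mod180",(np.degrees(np.arctan2(w[1],w[0]))%180).round(1))
def strap(im,c,C):
    g=cv2.cvtColor(im,cv2.COLOR_BGR2HSV)
    # dark pixels within lid, 38..58 mm from C, at z=.047
    yy,xx=np.mgrid[0:290,0:560]; uv=np.c_[xx.ravel(),yy.ravel()]; P=ray(c,uv,.047)[:,:2]-C
    rr=np.hypot(*P.T); v=g[:290,:,2].ravel()
    s=(rr>.040)&(rr<.056)&(v<100); a=np.arctan2(P[s,1],P[s,0])
    print("strap n",s.sum(),"ang mod180",(np.degrees(np.angle(np.exp(2j*a).mean()))/2%180).round(1))
    print("hist",np.histogram(np.degrees(a)%360,36,(0,360))[0])
E
python3 - <<'E'
from h import *
im=cv2.imread("pics/w1.png");c=cam("wrist");nut(im,c)
print("stud",ray(c,(277,212),.071)[0])
hsv=cv2.cvtColor(im,cv2.COLOR_BGR2HSV)
# lid outline ends: left 203, right 352, top 125,bottom 268
P=ray(c,[(203,196),(352,196),(277,125),(277,268)],.044);print("lid centre",P.mean(0),np.linalg.norm(P[0]-P[1]),np.linalg.norm(P[2]-P[3]))
print("strap ends",ray(c,[(262,126),(291,269)],.047)[:,:2])
strap(im,c,P.mean(0)[:2])
E
```

```text
brass n 189 mean [0.486  0.1048] mid [0.4868 0.1048] len 0.0277 ang mod180 3.8
stud [0.4701737 0.0996685 0.071    ]
lid centre [0.47291912 0.09909752 0.044     ] 0.12212601034570501 0.12237577261257486
strap ends [[0.53259209 0.09576699]
 [0.40929157 0.10316521]]
strap n 0 ang mod180 nan
hist [0 0 0 0 0 0 0 0 0 0 0 0 0 0 0 0 0 0 0 0 0 0 0 0 0 0 0 0 0 0 0 0 0 0 0 0]h.py:32: RuntimeWarning: Mean of empty slice.
  print("strap n",s.sum(),"ang mod180",(np.degrees(np.angle(np.exp(2j*a).mean()))/2%180).round(1))
  ret = ret.dtype.type(ret / rcount)
```

The brass mask is poor, but the points read by eye agree with each other:

| Quantity | Value |
|---|---|
| Nut axis | about (0.471, 0.0995) |
| Strap azimuth | about -3.4° |
| Wing azimuth | about 10° |
| Remaining turn | about 13° + 360° (6.5 rad), the only value in the 5–9 rad range |

I'll push with one finger only. The tool will be offset 10 mm so the other finger passes outside the wings, and the gripper will turn about the nut axis.

```bash
python3 -m pendant '[[-4,2,20,0,0,0.12],[-8,3,50,0,0,0.28],[-10,4,75,0,0,0.42],[-10,4,88,0,0,0.466],[-10,4,90,0,0,0.466],[-10,4,90,0,0,0.466]]' 66
python3 - <<'E'
from h import *
s=r.get_state();im=r.capture("wrist")[:,:,::-1];cv2.imwrite("pics/w2.png",im)
c=cam("wrist",s);print(s['tcp_pos'],s['eef_rot'],s['joints'].round(1))
print(proj(c,[[.4713,.0995,.071],[.4713+.0325,.0995+.005,.066]]))
E
```

```text
time_s: 2.7
tcp_pos: [0.4652, 0.093, 0.111]
eef_rot: [-180.0, -0.0, -40.8]
contact_force: [0.5, 0.3, -0.1]
gripper_width: 0.0662
gripper_force: 0.0
[0.46522595 0.09297068 0.11103391] [-1.79970629e+02 -1.56671132e-02 -4.08234252e+01] [ 35.2   9.6 -34.4   0.  -46.   14. ]
[[265.83172105 253.02968727]
 [217.37401299 211.22841265]]
```

View pics/w2.png

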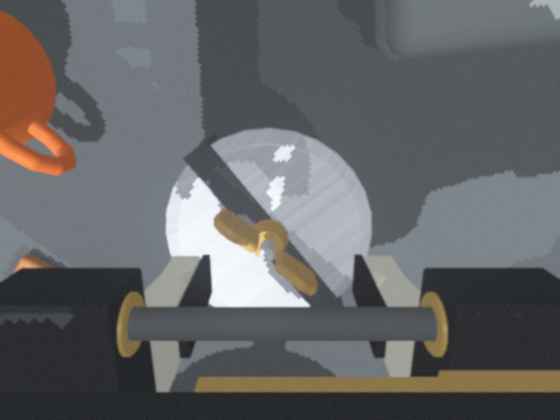

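The stud is at (267,250), against a predicted (266,253), so the axis is right to about 1 mm. The wing points to (222,215), and the left finger at (185,300) is behind it with a clear gap. I'm descending and working out the arc.

```bash
python3 -m pendant '[[0,0,10,0,0,0],[0,0,20,0,0,0],[0,0,27,0,0,0],[0,0,30,0,0,0],[0,0,30,0,0,0]]' 66
cat > arc.py <<'E'
from h import *
import sys,json
def arc(C,step,n):
    s=r.get_state();y=np.radians(s['eef_rot'][2]);d=s['tcp_pos'][:2]-C
    ox,oy=1e3*(d@[np.cos(y),np.sin(y)]),1e3*(d@[np.sin(y),-np.cos(y)])
    print("off",round(ox,1),round(oy,1),"z",s['tcp_pos'][2].round(4),"j6",s['joints'][5].round(1),"yaw",s['eef_rot'][2].round(1),s['contact_force'].round(2))
    f=step*np.arange(1,n+1)
    print([[round(ox*np.cos(a)-oy*np.sin(a)-ox,1),round(ox*np.sin(a)+oy*np.cos(a)-oy,1),0,0,0,round(a,2)] for a in f])
if __name__=="__main__": arc(np.array([float(sys.argv[1]),float(sys.argv[2])]),float(sys.argv[3]),int(sys.argv[4]))
E
python3 arc.py .4711 .0990 .14 20
```

```text
time_s: 3.38
tcp_pos: [0.465, 0.0922, 0.0803]
eef_rot: [180.0, 0.0, -41.0]
contact_force: [-0.5, -0.6, -0.7]
gripper_width: 0.0663
gripper_force: 0.0
off -0.2 9.2 z 0.0803 j6 14.0 yaw -41.0 [-0.46 -0.55 -0.74]
[[np.float64(-1.3), np.float64(-0.1), 0, 0, 0, np.float64(0.14)], [np.float64(-2.5), np.float64(-0.4), 0, 0, 0, np.float64(0.28)], [np.float64(-3.7), np.float64(-0.9), 0, 0, 0, np.float64(0.42)], [np.float64(-4.8), np.float64(-1.5), 0, 0, 0, np.float64(0.56)], [np.float64(-5.9), np.float64(-2.3), 0, 0, 0, np.float64(0.7)], [np.float64(-6.8), np.float64(-3.2), 0, 0, 0, np.float64(0.84)], [np.float64(-7.5), np.float64(-4.2), 0, 0, 0, np.float64(0.98)], [np.float64(-8.2), np.float64(-5.3), 0, 0, 0, np.float64(1.12)], [np.float64(-8.6), np.float64(-6.5), 0, 0, 0, np.float64(1.26)], [np.float64(-8.9), np.float64(-7.8), 0, 0, 0, np.float64(1.4)], [np.float64(-9.0), np.float64(-9.0), 0, 0, 0, np.float64(1.54)], [np.float64(-8.9), np.float64(-10.3), 0, 0, 0, np.float64(1.68)], [np.float64(-8.7), np.float64(-11.6), 0, 0, 0, np.float64(1.82)], [np.float64(-8.3), np.float64(-12.8), 0, 0, 0, np.float64(1.96)], [np.float64(-7.7), np.float64(-13.9), 0, 0, 0, np.float64(2.1)], [np.float64(-6.9), np.float64(-15.0), 0, 0, 0, np.float64(2.24)], [np.float64(-6.1), np.float64(-15.9), 0, 0, 0, np.float64(2.38)], [np.float64(-5.1), np.float64(-16.7), 0, 0, 0, np.float64(2.52)], [np.float64(-3.9), np.float64(-17.4), 0, 0, 0, np.float64(2.66)], [np.float64(-2.8), np.float64(-17.9), 0, 0, 0, np.float64(2.8)]]
```

```bash
python3 -m pendant '[[-1.3,-0.1,0,0,0,0.14],[-2.5,-0.4,0,0,0,0.28],[-3.7,-0.9,0,0,0,0.42],[-4.8,-1.5,0,0,0,0.56],[-5.9,-2.3,0,0,0,0.7],[-6.8,-3.2,0,0,0,0.84],[-7.5,-4.2,0,0,0,0.98]]'
python3 - <<'E'
from h import *
cv2.imwrite("pics/w3.png",r.capture("wrist")[:,:,::-1])
E
python3 arc.py .4711 .0990 .14 15 | sed 's/np.float64//g'
```

```text
time_s: 4.25
tcp_pos: [0.4624, 0.1007, 0.0809]
eef_rot: [-180.0, 0.0, -97.4]
contact_force: [-0.2, -0.0, -0.5]
gripper_width: 0.0662
gripper_force: 0.2
off -0.5 8.8 z 0.0809 j6 -43.9 yaw -97.7 [ 0.1  -0.27  0.3 ]
[[(-1.2), (-0.2), 0, 0, 0, (0.14)], [(-2.4), (-0.5), 0, 0, 0, (0.28)], [(-3.5), (-1.0), 0, 0, 0, (0.42)], [(-4.6), (-1.6), 0, 0, 0, (0.56)], [(-5.5), (-2.4), 0, 0, 0, (0.7)], [(-6.4), (-3.3), 0, 0, 0, (0.84)], [(-7.1), (-4.3), 0, 0, 0, (0.98)], [(-7.6), (-5.4), 0, 0, 0, (1.12)], [(-8.0), (-6.6), 0, 0, 0, (1.26)], [(-8.2), (-7.8), 0, 0, 0, (1.4)], [(-8.3), (-9.1), 0, 0, 0, (1.54)], [(-8.1), (-10.3), 0, 0, 0, (1.68)], [(-7.8), (-11.5), 0, 0, 0, (1.82)], [(-7.4), (-12.6), 0, 0, 0, (1.96)], [(-6.8), (-13.7), 0, 0, 0, (2.1)]]
```

View pics/w3.png

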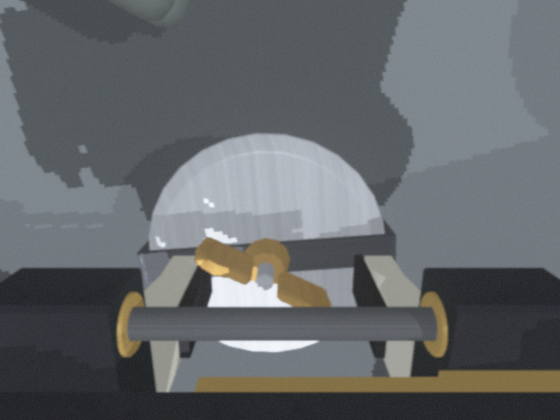

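It works. The wing at (215,255) is turning with the left finger, the strap is unmoved across the lid, and the forces are negligible. Continuing the stroke.

```bash
python3 -m pendant '[[-1.2,-0.2,0,0,0,0.14],[-2.4,-0.5,0,0,0,0.28],[-3.5,-1,0,0,0,0.42],[-4.6,-1.6,0,0,0,0.56],[-5.5,-2.4,0,0,0,0.7],[-6.4,-3.3,0,0,0,0.84],[-7.1,-4.3,0,0,0,0.98],[-7.6,-5.4,0,0,0,1.12],[-8,-6.6,0,0,0,1.26],[-8.2,-7.8,0,0,0,1.4],[-8.3,-9.1,0,0,0,1.54],[-8.1,-10.3,0,0,0,1.68],[-7.8,-11.5,0,0,0,1.82],[-7.4,-12.6,0,0,0,1.96],[-6.8,-13.7,0,0,0,2.1]]'
python3 arc.py .4711 .0990 -.17 18 | sed 's/np.float64//g'
```

```text
time_s: 6.18
tcp_pos: [0.4766, 0.1053, 0.0808]
eef_rot: [-180.0, 0.0, 142.4]
contact_force: [0.6, -0.1, 0.5]
gripper_width: 0.0658
gripper_force: 0.3
off -0.6 8.3 z 0.0808 j6 -163.2 yaw 142.4 [ 0.56 -0.1   0.5 ]
[[(1.4), (-0.0), 0, 0, 0, (-0.17)], [(2.8), (-0.3), 0, 0, 0, (-0.34)], [(4.1), (-0.8), 0, 0, 0, (-0.51)], [(5.4), (-1.5), 0, 0, 0, (-0.68)], [(6.4), (-2.4), 0, 0, 0, (-0.85)], [(7.4), (-3.5), 0, 0, 0, (-1.02)], [(8.1), (-4.7), 0, 0, 0, (-1.19)], [(8.6), (-6.0), 0, 0, 0, (-1.36)], [(8.8), (-7.4), 0, 0, 0, (-1.53)], [(8.9), (-8.9), 0, 0, 0, (-1.7)], [(8.7), (-10.3), 0, 0, 0, (-1.87)], [(8.2), (-11.6), 0, 0, 0, (-2.04)], [(7.6), (-12.9), 0, 0, 0, (-2.21)], [(6.7), (-14.0), 0, 0, 0, (-2.38)], [(5.7), (-14.9), 0, 0, 0, (-2.55)], [(4.5), (-15.7), 0, 0, 0, (-2.72)], [(3.2), (-16.3), 0, 0, 0, (-2.89)], [(1.8), (-16.6), 0, 0, 0, (-3.06)]]
```

```bash
python3 -m pendant '[[0.7,0,0,0,0,-0.08],[0.7,0,-12,0,0,-0.08],[0.7,0,-28,0,0,-0.08],[1.4,0,-34,0,0,-0.17],[2.8,-0.3,-34,0,0,-0.34],[4.1,-0.8,-34,0,0,-0.51],[5.4,-1.5,-34,0,0,-0.68],[6.4,-2.4,-34,0,0,-0.85],[7.4,-3.5,-34,0,0,-1.02],[8.1,-4.7,-34,0,0,-1.19],[8.6,-6,-34,0,0,-1.36],[8.8,-7.4,-34,0,0,-1.53],[8.9,-8.9,-34,0,0,-1.7],[8.7,-10.3,-34,0,0,-1.87],[8.2,-11.6,-34,0,0,-2.04],[7.6,-12.9,-34,0,0,-2.21],[6.7,-14,-34,0,0,-2.38],[5.7,-14.9,-34,0,0,-2.55],[4.5,-15.7,-34,0,0,-2.72],[3.2,-16.3,-34,0,0,-2.89]]'
python3 - <<'E'
from h import *
s=r.get_state();cv2.imwrite("pics/w4.png",r.capture("wrist")[:,:,::-1]);c=cam("wrist",s)
print(proj(c,[[.4711,.0990,.071]]))
for a in(0,27,60): print(a,proj(c,[[.4711+.0325*np.cos(np.radians(a)),.0990+.0325*np.sin(np.radians(a)),.066]]))
E
python3 arc.py .4711 .0990 -.14 4 | sed 's/np.float64//g'
```

```text
time_s: 8.68
tcp_pos: [0.4645, 0.0945, 0.1156]
eef_rot: [-179.9, -0.0, -51.5]
contact_force: [-0.4, 0.3, -0.1]
gripper_width: 0.0664
gripper_force: 0.0
[[267.99577915 248.77158532]]
0 [[219.91013699 209.80839714]]
27 [[209.33473261 233.9786365 ]]
60 [[214.17026871 264.79501994]]
off -0.6 7.9 z 0.1156 j6 3.6 yaw -51.1 [ 1.26 -0.04 -0.24]
[[(1.1), (0.0), 0, 0, 0, (-0.14)], [(2.2), (-0.1), 0, 0, 0, (-0.28)], [(3.3), (-0.4), 0, 0, 0, (-0.42)], [(4.3), (-0.9), 0, 0, 0, (-0.56)]]
```

View pics/w4.png

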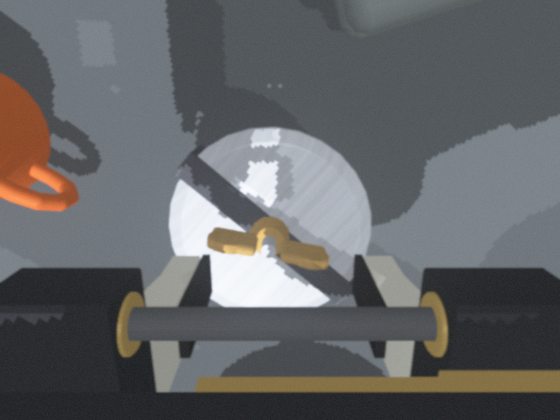

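The nut has turned as predicted. The near wing points to (212,238), at azimuth about 28°, and the strap and ashtray have not moved. I'll set the finger behind that wing and lower it.

```bash
python3 -m pendant '[[1.3,0.3,0,0,0,-0.14],[2.6,0.3,0,0,0,-0.28],[3.9,0.4,0,0,0,-0.42],[5.1,0.4,0,0,0,-0.56],[5.1,0.4,3,0,0,-0.57],[5.1,0.4,14,0,0,-0.57],[5.1,0.4,26,0,0,-0.57],[5.1,0.4,34,0,0,-0.57],[5.1,0.4,35,0,0,-0.57],[5.1,0.4,35,0,0,-0.57]]'
python3 arc.py .4714 .0987 .14 20 | sed 's/np.float64//g'
```

```text
time_s: 9.98
tcp_pos: [0.467, 0.0902, 0.0795]
eef_rot: [180.0, 0.0, -19.2]
contact_force: [-0.4, -0.4, 1.1]
gripper_width: 0.066
gripper_force: 0.0
off -1.3 9.5 z 0.0795 j6 36.1 yaw -19.2 [-0.38 -0.39  1.05]
[[(-1.3), (-0.3), 0, 0, 0, (0.14)], [(-2.6), (-0.7), 0, 0, 0, (0.28)], [(-3.7), (-1.4), 0, 0, 0, (0.42)], [(-4.8), (-2.2), 0, 0, 0, (0.56)], [(-5.8), (-3.1), 0, 0, 0, (0.7)], [(-6.6), (-4.1), 0, 0, 0, (0.84)], [(-7.3), (-5.3), 0, 0, 0, (0.98)], [(-7.8), (-6.5), 0, 0, 0, (1.12)], [(-8.1), (-7.8), 0, 0, 0, (1.26)], [(-8.2), (-9.2), 0, 0, 0, (1.4)], [(-8.2), (-10.5), 0, 0, 0, (1.54)], [(-7.9), (-11.8), 0, 0, 0, (1.68)], [(-7.5), (-13.1), 0, 0, 0, (1.82)], [(-6.9), (-14.3), 0, 0, 0, (1.96)], [(-6.2), (-15.4), 0, 0, 0, (2.1)], [(-5.3), (-16.4), 0, 0, 0, (2.24)], [(-4.2), (-17.2), 0, 0, 0, (2.38)], [(-3.1), (-17.9), 0, 0, 0, (2.52)], [(-1.9), (-18.5), 0, 0, 0, (2.66)], [(-0.6), (-18.8), 0, 0, 0, (2.8)]]
```

```bash
python3 -m pendant '[[-1.3,-0.3,0,0,0,0.14],[-2.6,-0.7,0,0,0,0.28],[-3.7,-1.4,0,0,0,0.42],[-4.8,-2.2,0,0,0,0.56],[-5.8,-3.1,0,0,0,0.7],[-6.6,-4.1,0,0,0,0.84],[-7.3,-5.3,0,0,0,0.98],[-7.8,-6.5,0,0,0,1.12],[-8.1,-7.8,0,0,0,1.26],[-8.2,-9.2,0,0,0,1.4],[-8.2,-10.5,0,0,0,1.54],[-7.9,-11.8,0,0,0,1.68],[-7.5,-13.1,0,0,0,1.82],[-6.9,-14.3,0,0,0,1.96],[-6.2,-15.4,0,0,0,2.1],[-5.3,-16.4,0,0,0,2.24],[-4.2,-17.2,0,0,0,2.38],[-3.1,-17.9,0,0,0,2.52],[-1.9,-18.5,0,0,0,2.66],[-0.6,-18.8,0,0,0,2.8]]'
python3 arc.py .4714 .0987 .14 4 | sed 's/np.float64//g'
```

```text
time_s: 12.48
tcp_pos: [0.473, 0.1083, 0.08]
eef_rot: [180.0, 0.0, -179.9]
contact_force: [0.3, 0.2, 0.0]
gripper_width: 0.066
gripper_force: 0.3
off -1.6 9.6 z 0.08 j6 -126.1 yaw -179.9 [0.27 0.24 0.02]
[[(-1.3), (-0.3), 0, 0, 0, (0.14)], [(-2.6), (-0.8), 0, 0, 0, (0.28)], [(-3.8), (-1.5), 0, 0, 0, (0.42)], [(-4.8), (-2.3), 0, 0, 0, (0.56)]]
```

```bash
python3 -m pendant '[[-1.3,-0.3,0,0,0,0.14],[-2.6,-0.8,0,0,0,0.28],[-3.8,-1.5,0,0,0,0.42],[-4.8,-2.3,0,0,0,0.56],[-4.8,-2.3,0,0,0,0.56],[-4.2,-1.9,0,0,0,0.48],[-4.2,-1.9,-12,0,0,0.48],[-4.2,-1.9,-28,0,0,0.48],[-4.2,-1.9,-35,0,0,0.48]]'
python3 arc.py .4714 .0987 -.17 18 | sed 's/np.float64//g'
```

```text
time_s: 13.6
tcp_pos: [0.4774, 0.1067, 0.1161]
eef_rot: [179.9, 0.1, 152.9]
contact_force: [-0.2, -0.3, 0.8]
gripper_width: 0.0665
gripper_force: 0.0
off -1.7 9.8 z 0.1161 j6 -152.8 yaw 152.9 [-0.2  -0.33  0.84]
[[(1.7), (0.2), 0, 0, 0, (-0.17)], [(3.4), (0.0), 0, 0, 0, (-0.34)], [(5.0), (-0.4), 0, 0, 0, (-0.51)], [(6.6), (-1.1), 0, 0, 0, (-0.68)], [(8.0), (-2.0), 0, 0, 0, (-0.85)], [(9.2), (-3.2), 0, 0, 0, (-1.02)], [(10.2), (-4.6), 0, 0, 0, (-1.19)], [(11.0), (-6.1), 0, 0, 0, (-1.36)], [(11.5), (-7.7), 0, 0, 0, (-1.53)], [(11.7), (-9.4), 0, 0, 0, (-1.7)], [(11.7), (-11.1), 0, 0, 0, (-1.87)], [(11.3), (-12.7), 0, 0, 0, (-2.04)], [(10.7), (-14.3), 0, 0, 0, (-2.21)], [(9.8), (-15.8), 0, 0, 0, (-2.38)], [(8.7), (-17.1), 0, 0, 0, (-2.55)], [(7.4), (-18.1), 0, 0, 0, (-2.72)], [(5.9), (-19.0), 0, 0, 0, (-2.89)], [(4.3), (-19.5), 0, 0, 0, (-3.06)]]
```

```bash
python3 -m pendant '[[1.7,0.2,0,0,0,-0.17],[3.4,0,0,0,0,-0.34],[5,-0.4,0,0,0,-0.51],[6.6,-1.1,0,0,0,-0.68],[8,-2,0,0,0,-0.85],[9.2,-3.2,0,0,0,-1.02],[10.2,-4.6,0,0,0,-1.19],[11,-6.1,0,0,0,-1.36],[11.5,-7.7,0,0,0,-1.53],[11.7,-9.4,0,0,0,-1.7],[11.7,-11.1,0,0,0,-1.87],[11.3,-12.7,0,0,0,-2.04],[10.7,-14.3,0,0,0,-2.21],[9.8,-15.8,0,0,0,-2.38],[8.7,-17.1,0,0,0,-2.55],[7,-18.1,0,0,0,-2.72],[5,-19,0,0,0,-2.89],[2.6,-19.4,0,0,0,-3.06],[2.6,-19.4,0,0,0,-3.06]]'
python3 - <<'E'
from h import *
s=r.get_state();cv2.imwrite("pics/w5.png",r.capture("wrist")[:,:,::-1]);c=cam("wrist",s)
print(proj(c,[[.4714,.0987,.071]]))
for a in(0,15,30,45): print(a,proj(c,[[.4714+.0325*np.cos(np.radians(a)),.0987+.0325*np.sin(np.radians(a)),.066]]))
E
python3 arc.py .4714 .0987 -.14 4 | sed 's/np.float64//g'
```

```text
time_s: 15.98
tcp_pos: [0.4657, 0.0902, 0.1148]
eef_rot: [-180.0, -0.0, -31.9]
contact_force: [-0.6, -0.7, -0.5]
gripper_width: 0.0659
gripper_force: 0.0
[[263.66659535 250.19730137]]
0 [[230.51414855 197.71144753]]
15 [[218.47937038 207.52024064]]
30 [[209.84947747 219.85868144]]
45 [[205.14897976 233.75262998]]
off -0.4 10.3 z 0.1147 j6 23.2 yaw -32.0 [ 0.36  0.08 -0.49]
[[(1.4), (-0.0), 0, 0, 0, (-0.14)], [(2.9), (-0.3), 0, 0, 0, (-0.28)], [(4.2), (-0.7), 0, 0, 0, (-0.42)], [(5.5), (-1.4), 0, 0, 0, (-0.56)]]
```

View pics/w5.png

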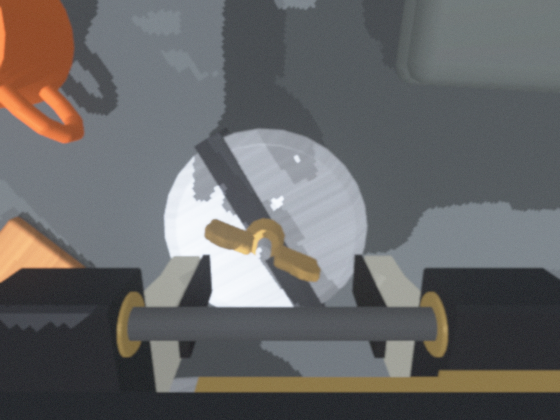

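The stud is at (263,247), as predicted, and the wing end at (207,228) gives azimuth about 38°. About 41° remain before the wings line up with the strap. I'm setting the finger behind the wing for the last stroke.

```bash
python3 -m pendant '[[1.4,0,0,0,0,-0.14],[2.9,-0.3,0,0,0,-0.28],[4.1,-0.6,0,0,0,-0.4],[4.1,-0.6,3,0,0,-0.4],[4.1,-0.6,14,0,0,-0.4],[4.1,-0.6,26,0,0,-0.4],[4.1,-0.6,34,0,0,-0.4],[4.1,-0.6,35,0,0,-0.4],[4.1,-0.6,35,0,0,-0.4]]'
python3 arc.py .4714 .0987 .12 10 | sed 's/np.float64//g'
```

```text
time_s: 17.15
tcp_pos: [0.4695, 0.0886, 0.0795]
eef_rot: [180.0, 0.0, -8.9]
contact_force: [-0.1, -0.3, 0.1]
gripper_width: 0.0661
gripper_force: 0.0
off -0.3 10.3 z 0.0795 j6 46.8 yaw -8.9 [-0.13 -0.31  0.14]
[[(-1.2), (-0.1), 0, 0, 0, (0.12)], [(-2.4), (-0.4), 0, 0, 0, (0.24)], [(-3.6), (-0.8), 0, 0, 0, (0.36)], [(-4.7), (-1.3), 0, 0, 0, (0.48)], [(-5.8), (-2.0), 0, 0, 0, (0.6)], [(-6.7), (-2.8), 0, 0, 0, (0.72)], [(-7.6), (-3.7), 0, 0, 0, (0.84)], [(-8.3), (-4.6), 0, 0, 0, (0.96)], [(-8.9), (-5.7), 0, 0, 0, (1.08)], [(-9.4), (-6.9), 0, 0, 0, (1.2)]]
```

```bash
python3 -m pendant '[[-1.2,-0.1,0,0,0,0.12],[-2.4,-0.4,0,0,0,0.24],[-3.6,-0.8,0,0,0,0.36],[-4.7,-1.3,0,0,0,0.48],[-5.8,-2,0,0,0,0.6],[-6.7,-2.8,0,0,0,0.72],[-7.6,-3.7,0,0,0,0.84],[-7.6,-3.7,0,0,0,0.84]]'
python3 - <<'E'
from h import *
cv2.imwrite("pics/w6.png",r.capture("wrist")[:,:,::-1])
f=[]
for i in range(6): r.capture("side");f.append(r.get_state()['contact_force'])
print(np.mean(f,0),np.std(f,0))
E
python3 arc.py .4714 .0987 .02 15 | sed 's/np.float64//g'
```

```text
time_s: 18.15
tcp_pos: [0.4627, 0.0936, 0.08]
eef_rot: [-180.0, -0.0, -56.9]
contact_force: [0.2, 0.2, -0.3]
gripper_width: 0.0661
gripper_force: 0.0
[ 0.28136477 -0.01011706  0.07825653] [0.46631139 0.6260137  0.49261575]
off -0.3 10.3 z 0.0796 j6 -2.3 yaw -57.0 [-0.01 -0.12 -0.62]
[[(-0.2), (-0.0), 0, 0, 0, (0.02)], [(-0.4), (-0.0), 0, 0, 0, (0.04)], [(-0.6), (-0.0), 0, 0, 0, (0.06)], [(-0.8), (-0.1), 0, 0, 0, (0.08)], [(-1.0), (-0.1), 0, 0, 0, (0.1)], [(-1.2), (-0.1), 0, 0, 0, (0.12)], [(-1.4), (-0.1), 0, 0, 0, (0.14)], [(-1.6), (-0.2), 0, 0, 0, (0.16)], [(-1.8), (-0.2), 0, 0, 0, (0.18)], [(-2.0), (-0.3), 0, 0, 0, (0.2)], [(-2.3), (-0.3), 0, 0, 0, (0.22)], [(-2.5), (-0.4), 0, 0, 0, (0.24)], [(-2.6), (-0.4), 0, 0, 0, (0.26)], [(-2.8), (-0.5), 0, 0, 0, (0.28)], [(-3.0), (-0.6), 0, 0, 0, (0.3)]]
```

View pics/w6.png

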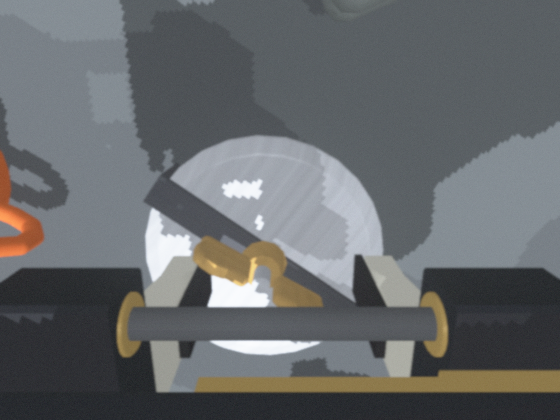

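The wing at (210,250) is about 10° short of the strap line. From here I'll creep, averaging the force at each step.

```bash
cat > f.py <<'E'
from h import *
f=[];s=r.get_state();m=[]
for i in range(6): r.capture("side");q=r.get_state();f.append(q['contact_force']);m.append(q['moment'])
y=np.radians(s['eef_rot'][2]);f=np.mean(f,0)
print("push",-f[:2]@[np.cos(y),np.sin(y)],"f",f.round(2),"yaw",s['eef_rot'][2],"m",np.mean(m,0).round(3))
E
python3 -m pendant '[[-0.4,0,0,0,0,0.04],[-0.8,-0.1,0,0,0,0.08],[-1.2,-0.1,0,0,0,0.12],[-1.2,-0.1,0,0,0,0.12]]' >/dev/null; python3 f.py
python3 -m pendant '[[-0.2,0,0,0,0,0.02],[-0.4,0,0,0,0,0.04],[-0.4,0,0,0,0,0.04]]' >/dev/null; python3 f.py
```

```text
push 3.211699364747822 f [-1.34  2.92 -0.04] yaw -63.82526080372842 m [1.141 0.415 0.089]
push 3.1159167380216974 f [ 0.74  3.73 -0.81] yaw -66.17982164724869 m [ 1.401 -0.222  0.138]
```

A push of 3 N, against about 0.5 N while turning, means the nut is on its stop. I'll back off, lift clear, and check by camera.

```bash
python3 -m pendant '[[1,0,0,0,0,-0.1],[1.5,0,0,0,0,-0.15],[1.5,0,-10,0,0,-0.15],[1.5,0,-35,0,0,-0.15],[1.5,0,-75,0,0,-0.15],[1.5,0,-120,0,0,-0.15],[1.5,0,-120,0,0,-0.15],[1.5,0,-120,0,0,-0.15]]'
python3 - <<'E'
from h import *
s=r.get_state();im=r.capture("wrist")[:,:,::-1].copy();cv2.imwrite("pics/w7r.png",im);c=cam("wrist",s)
print(s['tcp_pos'],s['eef_rot'],s['contact_force'])
u,v=proj(c,[[.4714,.0987,.05]])[0].astype(int);print(u,v)
cr=im[max(0,v-90):v+90,u-110:u+110];cv2.imwrite("pics/w7.png",cv2.resize(cr,None,fx=3.3,fy=3.3,interpolation=2))
print("crop origin",u-110,max(0,v-90))
for n,z,rr in(("stud",.071,0),("rim",.044,.062)): print(n,proj(c,[[.4714,.0987,z]]).round(1))
E
```

```text
time_s: 20.98
tcp_pos: [0.4619, 0.0931, 0.1998]
eef_rot: [-180.0, 0.0, -57.6]
contact_force: [-0.6, -0.5, -0.7]
gripper_width: 0.0662
gripper_force: 0.0
[0.46190891 0.0930657  0.1997553 ] [-1.79991883e+02  1.17139331e-02 -5.76401626e+01] [-0.60087165 -0.48230129 -0.68038294]
268 195
crop origin 158 105
stud [[267.7 203. ]]
rim [[268.9 193.4]]
```

View pics/w7.png

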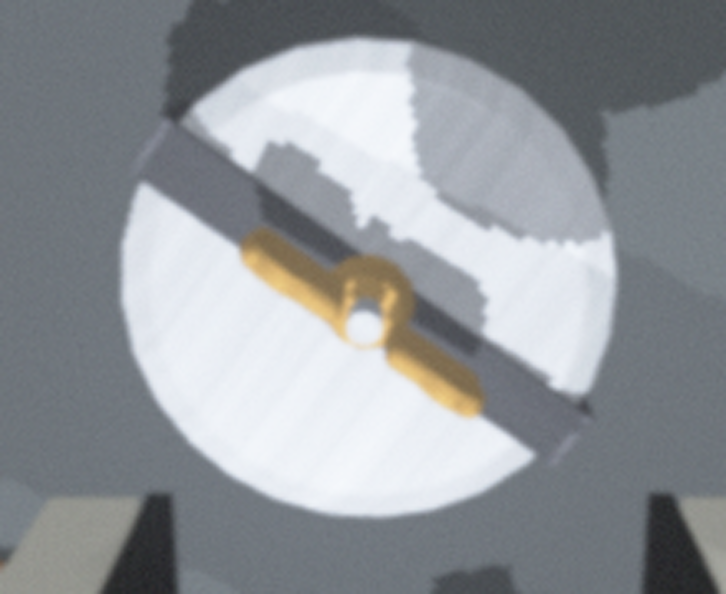

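The wings run from (262,247) to (468,402), a slope of 37°. The strap slope is 35°, so they are aligned within reading error. The stud is where predicted, so the ashtray hasn't shifted. A quick numeric check of the angles and of the bystanders follows.

Run:
```python
from h import *
im=cv2.imread("pics/w7r.png");c=cam("wrist");C=np.array([.4714,.0987])
b=im.astype(int);m=(b[:,:,2]-b[:,:,0]>45)
ys,xs=np.where(m);P=ray(c,np.c_[xs,ys],.07)[:,:2];d=P-C;rr=np.hypot(*d.T);k=(rr>.016)&(rr<.04)
s=d[k,0]>0
A,B=P[k][s].mean(0),P[k][~s].mean(0);print(k.sum(),"wing az",np.degrees(np.arctan2(*(A-B)[::-1])),"mid",(A+B)/2)
g=im.max(2).astype(int)
e=ray(c,[(158+175/3.3,105+122/3.3),(158+587/3.3,105+410/3.3),(158+140/3.3,105+180/3.3),(158+537/3.3,105+460/3.3)],.047)[:,:2]
for i in(0,2): q=e[i]-e[i+1];print("strap az",np.degrees(np.arctan2(q[1],q[0])))
print("strap mid",e.mean(0))
# bystanders & ashtray: change in fixed views
for n in("side","scene"):
    a=cv2.imread(f"pics/{n}0.png");q=r.capture(n)[:,:,::-1];dd=cv2.absdiff(a,q).max(2)
    C0=cam(n)
    for o,X in dict(case=(.492,-.104,.02),tumb=(.647,-.01,.04),cup=(.666,.166,.03),coast=(.515,.276,.01)).items():
        u,v=proj(C0,[X])[0].astype(int);print(n,o,(dd[v-22:v+22,u-22:u+22]>60).mean().round(3))
```

```text
411 wing az -3.9854834088982494 mid [0.47083499 0.09954496]
strap az -3.5143233692895763
strap az -4.351596434605364
strap mid [0.4703487  0.09889385]
side case 0.319
side tumb 0.0
side cup 0.0
side coast 0.042
scene case 0.285
scene tumb 0.0
scene cup 0.0
scene coast 0.0
```

```bash
python3 -c "
from plant import r
print(r.close_job())"
```

```text
the job is handed in; nothing more can be done
None
```

The wing nut is tight: its wings lie along the strap within about 0.1° and it resisted a 3 N push. The ashtray did not measurably move, nothing else was touched, and I handed the job in at about 21 s (the case's image changed, which I put down to the arm's shadow).

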